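# Clear the sample hatch of a photometer and pop it open with one press

## Task

A small white pot has been left standing on the closed sample hatch, the larger of the two white hatches in the top of the grey bench photometer. With the fingertips push the pot along, without pinching or lifting it, onto the bare grey deck between the two hatches, and leave it standing there clear of both. Then press the sample hatch gently, once, all the way down at its round thumb mark and let go, so that it pops up, and make sure that it stays open; leave the smaller battery hatch shut and the other things on the table where they are.

Things in the scene. Friction and masses are not known exactly. Their poses are not given: they have to be found in the camera images.
- photometer: Grey bench photometer, fixed: 160 mm deep (x), 260 wide (y), flat deck 66 mm above the table. Origin: centre of its underside; x to the back (away from the robot), y to the left, z up. In its frame the sample hatch covers x -35..35, y 23..97 mm, the battery hatch x -15..35, y -117..-75; the deck between (y -74..22) is bare. Shut hatches stand 1 mm proud of it.
- sample_hatch (a joint): Sample hatch, the larger white flap (70 x 73 mm), hinged along its rear edge, rad: 0 shut, -0.095 pressed in to the stop (4 mm at the thumb mark, 3 to 4 N), 1.1 open, front edge up. Push-push latch: press past -0.07, let go, and a spring swings it to 1.1 in about 1.5 s and keeps it there; pushed down to the stop again, it latches again.
- sample_hatch_press (a point): Centre of the round grey thumb mark (20 mm across) on the upper face of the sample hatch, 42 mm in front of its hinge and 29 mm behind its front edge, half-way across its width; moves with the hatch.
- battery_hatch (a joint): Angle of the battery hatch, the smaller white flap (50 mm front to back, 41 mm wide) at the right end of the deck, rad; same kind of hinge and latch. 0 = shut; it is to stay shut.
- battery_hatch_press (a point): Centre of the round grey thumb mark on the battery hatch, 34 mm in front of its hinge.
- pot_mid (a point): The small white round sample pot with a lid, 36 mm across and 42 mm tall, loose, about 40 g, standing upright on the shut sample hatch; the point is its centre, 21 mm above its foot; z is its axis.
- roll: Roll of white tape, 62 mm across, 48 mm tall, loose on the table to the right of the photometer; origin at the centre of its underside. A bystander.
- glass_jar: Clear glass jar with a wire clip, 78 x 70 mm, 119 mm tall, loose on the table to the left of the photometer; origin at the centre of its underside. A bystander.
- tall_pot: White round pot, 32 mm across, 62 mm tall, loose on the table in front, left of the photometer; origin at the centre of its underside. A bystander.
Not all that is in view belongs to the job. Leave any black or red look-alike of the part that bears pot_mid alone.

How it is judged:
By the outcome, as a careful person would: the job done as asked, in the order asked, and still so for the second after the job is handed in, with the robot touching nothing.
It also fails if it takes over 42 s, if anything falls off the work surface, if the arm or the gripper's body presses on something with over 40 N, if the wrist force passes 120 N, or if a joint passes its speed limit or range.

## Robot

A 6-joint arm with a two-finger parallel gripper is mounted at the origin on a cart in front of the work surface, level with it; the furniture and walls round the work are solid. World frame = base frame: x ahead of the robot, y to its left, z up, the work surface at z = 0. Lengths are in m, angles in rad, forces in N, time in s.
With the tool pointing down it reaches from about 0.425 to 0.95 m from the base axis. Payload 3.5 kg.
Tool frame: the origin (TCP) lies at the very end of the fingers, on their centre line; the grasp point (between the pads) lies 19 mm behind it; z points along the fingers, y is the line along which they close (so a half turn about z gives the same grasp; the last joint's range is limited). The gripper opens to 85 mm and grips with 20 to 120 N. Pads are 22 mm wide; open, the fingers measure 114 mm over their backs; the gripper's body (76 mm by 85 mm) begins 54 mm behind the grasp point. The pads swing forward as they close: fully open they stand 13 mm farther back than shut.
Start: joints at [0.957, 0.286, 1.577, -0, 1.279, -0.15], TCP at [0.302, 0.604, 0.231] pointing down, gripper open.
Joint ranges: [-2.77, 2.77], [-0.9, 2.22], [0.21, 2.48], [-1.53, 4.67], [0.24, 2.81], [-2.84, 2.84]. Speed limits (rad/s): [2.79, 2.79, 3.14, 3.14, 3.14, 3.14].

## Interface

Orientations are given as a unit quaternion [x, y, z, w].
In Python, from plant import ctrl, optics, sign_off gives the robot as it stands.
- The arm moves only by the shell command python3 -m creep 'ROWS' [FORCE]. ROWS is JSON, a list of rows, each an object of numbers: "x", "y", "z": the shift along the tool's x, y, z in mm; "rx", "ry", "rz": the turn, a rotation vector about the tool's x, y, z in degrees; "grip": the opening, from 0 (shut) to 1 (fully open). In form: [{"x": .., "y": .., "z": .., "rx": .., "ry": .., "rz": .., "grip": ..}, ...]. A call has exactly 10 rows; each row shifts and turns the commanded pose from where the row before left it, along the tool's axes as they then stand; what a row does not reach is not made up. A row lasts 1/12 s, in which the tool goes at most 41.7 mm and 7.16 degrees, less where a joint would pass 70% of its speed; a pose out of reach is approached as far as the arm can. A call with a gripper value outside its range is refused whole. The fingers move at their own pace and stop on an object; FORCE is the grip in N (left out, the last holds). Time passes only in rows, so rows that do not move let the fingers close, or fill a call up. It gives the time, the measured TCP pose, the force, the opening and the grip force at its end, in the units of the state.
- ctrl.get_state(): the state, without advancing time (a new reading comes with each control period).
- optics.read_camera(name): name is "side" or "top" or "wrist"; returns a dict with "color" (480x640x3 uint8, blue, green, red), "K" (3x3 intrinsics, pixels), "R" (3x3) and "t" (3): a world point X has camera coordinates R X + t. Camera axes: x right, y down, z forward; pixel columns grow to the right and rows downward; lengths in m; the calibration is good to about 2 mm. A picture is of the moment at which its call begins. There is no depth.
- sign_off(): hands the job in; it is judged then, once.
The state is a dict: "time": time; "qpos": joint angles; "dq": joint speeds; "joint_efforts": joint torques, N m; "eef_pos": TCP position; "tcp_rot": TCP orientation; "contact_force": force on the tool from outside, world axes, zero at the start; "wrist_torque": the same for the moment, N m; "opening": opening from 0.0 (shut) to 1.0 (fully open); "finger_force": force on a finger pad.
Only numpy, scipy, OpenCV 4.12 (cv2) and the standard library are available. Lean on these libraries where they do the work, as an engineer would, in place of code of your own. Each camera call takes 0.05 s, during which the arm holds its last target. There are 200 camera calls.

## Working session

There is one attempt and no reset: what is moved stays moved. The work goes in short steps, Python scripts to look and compute and a shell command to move; the robot and the scene stay as the last step left them, time stands still between calls to the robot, and variables do not carry over. Pictures are saved under pics/ and viewed, at most 10 in all, crops included, and the job is handed in when it is done.

```bash
mkdir -p pics; ls
python3 - <<'E'
from plant import ctrl, optics
import cv2,pickle
s=ctrl.get_state();print(s['time'],s['eef_pos'],s['tcp_rot'],s['opening'])
d={n:optics.read_camera(n) for n in('top','side')}
pickle.dump(d,open('d0.pkl','wb'))
for n in d: cv2.imwrite(f'pics/{n}0.png',d[n]['color']); print(n,d[n]['K'].tolist(),d[n]['R'].round(4).tolist(),d[n]['t'].round(4).tolist())
E
```

```text
pics
0.0 [0.30153847 0.60317512 0.22992464] [ 2.29840817e-01  9.73227508e-01 -1.10151552e-03 -4.50494662e-04] 1.0014536984463527
top [[545.3947538322061, 0.0, 322.341585655167], [0.0, 545.3947538322061, 232.2931609971518], [0.0, 0.0, 1.0]] [[0.0287, -0.9996, -0.0047], [-0.987, -0.0276, -0.1583], [0.1581, 0.0092, -0.9874]] [0.1565, 0.6039, 1.2192]
side [[440.6049923768828, 0.0, 327.67069232466315], [0.0, 440.6049923768828, 239.7922930866998], [0.0, 0.0, 1.0]] [[-0.9987, -0.0474, 0.0191], [-0.0432, 0.583, -0.8113], [0.0274, -0.8111, -0.5843]] [0.5937, 0.002, 1.0684]
```

View pics/top0.png

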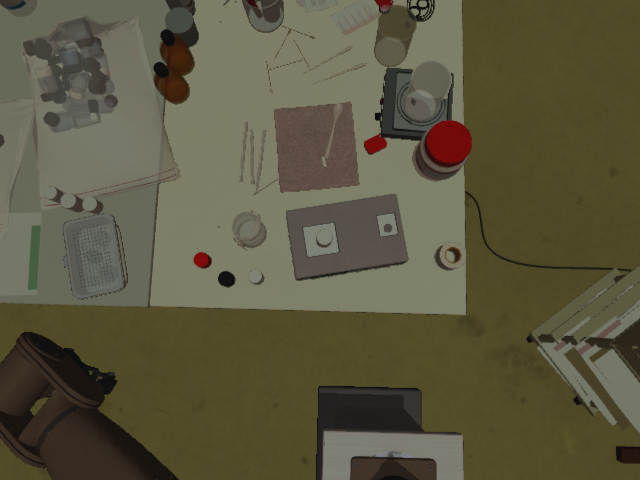

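View pics/side0.png

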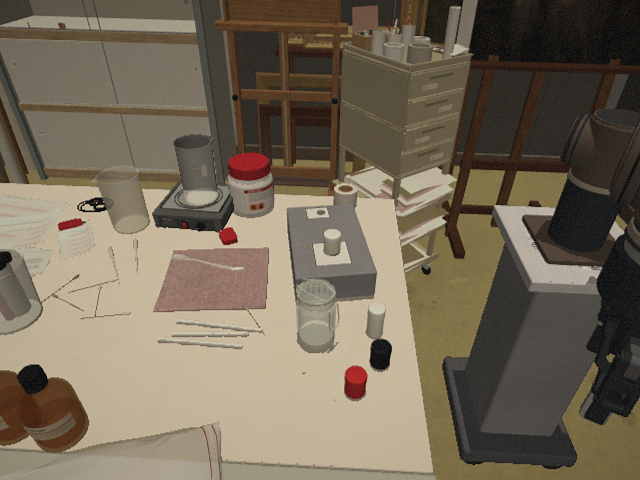

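Top view: the photometer spans about (287–408, 195–278), the sample hatch is centred near (322,239) with the white pot at (324,236), and the battery hatch is at (387,225). Candidates for the pot are the white one on the hatch (324,236), red (202,260), black (227,279) and the tall white one (256,277). Only the first is white and stands on the larger hatch. I'll confirm that with one crop while measuring.

```bash
cat > h.py <<'E'
import numpy as np,cv2
def ray(c,uv,z):
    "pixel -> world point on plane z"
    d=c['R'].T@np.linalg.inv(c['K'])@np.array([uv[0],uv[1],1.]); o=-c['R'].T@c['t']
    return o+d*(z-o[2])/d[2]
def proj(c,X):
    p=c['K']@(c['R']@np.asarray(X,float)+c['t']); return p[:2]/p[2]
E
python3 - <<'E'
import pickle,cv2,numpy as np
from h import *
d=pickle.load(open('d0.pkl','rb'));c=d['top'];im=c['color']
crop=im[185:290,280:415];cv2.imwrite('pics/crop1.png',cv2.resize(crop,None,fx=5.5,fy=5.5,interpolation=cv2.INTER_CUBIC))
g=cv2.cvtColor(im,cv2.COLOR_BGR2GRAY)
m=np.zeros_like(g);m[190:285,283:412]=(g[190:285,283:412]>165)*255
for t in(140,165,185):
  m=((g>t)*255).astype('uint8')
  n,l,st,ce=cv2.connectedComponentsWithStats(m)
  for i in range(1,n):
    x,y,w,h,a=st[i]
    if x>285 and x+w<410 and y>195 and y+h<280 and a>60:
      cn=cv2.findContours((l==i).astype('uint8'),0,2)[0][0]
      r=cv2.minAreaRect(cn);b=cv2.boxPoints(r)
      P=np.array([ray(c,p,.067) for p in b])
      print(t,st[i],P[:,:2].round(4).tolist(),'ctr',P.mean(0).round(4),[np.linalg.norm(P[k]-P[k-1]).round(4) for k in(1,2)])
# body (dark) outline top
m=((g<135)*255).astype('uint8');m=cv2.morphologyEx(m,cv2.MORPH_OPEN,np.ones((3,3)))
n,l,st,ce=cv2.connectedComponentsWithStats(m);i=l[265,350]
cn=cv2.findContours((l==i).astype('uint8'),0,2)[0][0];b=cv2.boxPoints(cv2.minAreaRect(cn));print(st[i],b.tolist(),[ray(c,p,.066)[:2].round(4).tolist() for p in b])
E
```

```text
[     0      0    640    480 307200] [[-1.4665145589868797e-14, 0.0], [639.0, 0.0], [639.0, 479.0], [0.0, 479.0]] [[1.1544, 0.985], [1.1949, -0.5863], [0.083, -0.5166], [0.042, 0.8483]]
```

View pics/crop1.png

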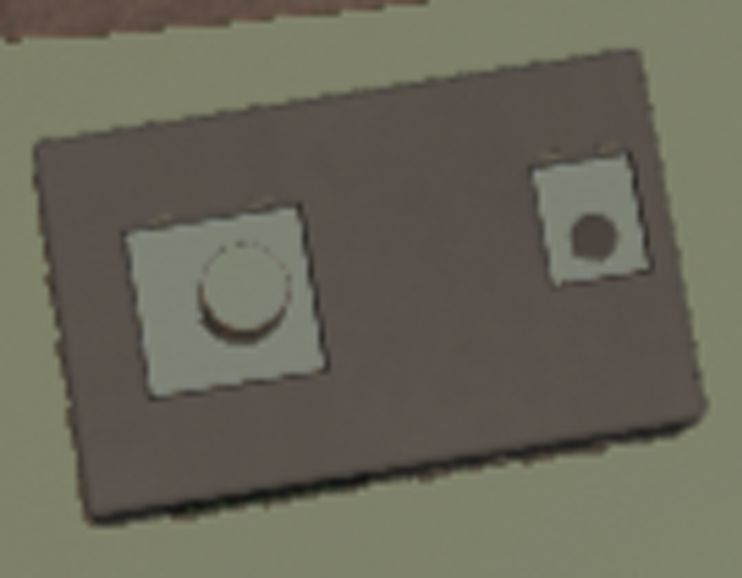

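The crop confirms it: a white pot, lid centre at crop (246,288), i.e. image (324.7,237.4), standing on the larger hatch and hiding its thumb mark. The battery hatch shows its own mark at (594,237), i.e. (388,228). Next I'll fit the hatch rectangles with a lower threshold.

Run:
```python
import pickle,cv2,numpy as np
from h import *
d=pickle.load(open('d0.pkl','rb'));c=d['top'];im=c['color']
g=cv2.cvtColor(im,cv2.COLOR_BGR2GRAY)
m=((g>108)*255).astype('uint8')
n,l,st,ce=cv2.connectedComponentsWithStats(m,connectivity=4)
for i in range(1,n):
    x,y,w,h,a=st[i]
    if x>285 and x+w<410 and y>195 and y+h<280 and a>60:
      cn=cv2.findContours((l==i).astype('uint8'),0,2)[0][0]
      b=cv2.boxPoints(cv2.minAreaRect(cn))
      P=np.array([ray(c,p,.067) for p in b])
      print(st[i],P[:,:2].round(4).tolist(),'ctr',P.mean(0).round(4),[np.linalg.norm(P[k]-P[k-1]).round(4) for k in(1,2)])
f=lambda u,v,z:ray(c,(280+u/5.5-.4,185+v/5.5-.4),z)
C=np.array([f(35,143,.066),f(640,52,.066),f(703,412,.066),f(90,516,.066)])
print('deck',C[:,:2].round(4).tolist(),C.mean(0).round(4),[np.linalg.norm(C[k]-C[k-1]).round(4) for k in range(4)])
e=C[0]-C[1]+C[3]-C[2];yaw=np.arctan2(-e[0],e[1]);print('yaw',np.degrees(yaw))
B=f(594,237,.067)
print('bmark',B)
R=np.array([[np.cos(yaw),-np.sin(yaw)],[np.sin(yaw),np.cos(yaw)]])
ctr=C.mean(0)[:2]
loc=lambda p:(R.T@(p[:2]-ctr)*1000).round(1)
pot=f(246,288,.109);print('pot',pot,loc(pot),'bmark',loc(B),'pot diam',np.linalg.norm(f(200,288,.109)-f(291,288,.109)))
S=np.array([f(*p,.067) for p in((127,232),(296,208),(327,370),(152,398))]);print('hatch ctr',loc(S.mean(0)),[loc(s).tolist() for s in S])
# side view check of pot
cs=d['side']; print('pot in side',proj(cs,[*pot[:2],.088]),'expect ~(332,243)')
print('sample mark world',ctr+R@[-7,60])
```

```text
[377 214  21  23 291] [[0.6386, 0.0498], [0.6468, 0.0112], [0.5988, 0.0022], [0.5907, 0.0406]] ctr [0.6187 0.026  0.067 ] [np.float64(0.0394), np.float64(0.0488)]
[303 223  36  34 863] [[0.6068, 0.2187], [0.6202, 0.1481], [0.5528, 0.1359], [0.5396, 0.2059]] ctr [0.5799 0.1771 0.067 ] [np.float64(0.0718), np.float64(0.0685)]
deck [[0.6447, 0.2587], [0.6909, 0.0055], [0.5392, -0.0217], [0.4892, 0.23]] [0.591  0.1181 0.066 ] [np.float64(0.1582), np.float64(0.2574), np.float64(0.154), np.float64(0.2566)]
yaw 10.789600682766695
bmark [0.61113232 0.02415996 0.067     ]
pot [0.57922291 0.16827468 0.109     ] [-2.2 51.5] bmark [  2.2 -96.1] pot diam 0.0365470441525667
hatch ctr [-0.2 59.8] [[35.3, 95.7], [34.1, 24.5], [-35.1, 22.9], [-35.1, 96.2]]
pot in side [332.05345867 241.59605919] expect ~(332,243)
sample mark world [-17.51742709  57.74697716]
```

Everything agrees with the given sizes: photometer centre is at (0.591, 0.118) with yaw 10.8°, and the pot is at local (-2, 51.5) mm. I'll turn the tool so its x axis lies along the photometer's y (tool y = local x). With the fingers partly open (~24 mm), the two tips then cradle the pot as they push it.

```bash
cat >> h.py <<'E'
CTR=np.array([.591,.1181]);YAW=np.radians(10.8)
RL=np.array([[np.cos(YAW),-np.sin(YAW)],[np.sin(YAW),np.cos(YAW)]])
def loc(p): return (RL.T@(np.asarray(p)[:2]-CTR)*1000).round(1)
def where():
    from plant import ctrl
    from scipy.spatial.transform import Rotation as Ro
    s=ctrl.get_state();M=Ro.from_quat(s['tcp_rot']).as_matrix()
    print('t',s['time'],'local xy',loc(s['eef_pos']),'z',round(s['eef_pos'][2]*1000,1),'toolx deg',np.degrees(np.arctan2(M[1,0],M[0,0])).round(1),'down',M[2,2].round(4),'F',np.round(s['contact_force'],2),'open',round(s['opening'],3))
E
python3 -m creep '[{"rz":6.6,"grip":0.28},{"rz":6.6,"grip":0.28},{"rz":6.6,"grip":0.28},{"rz":6.6,"grip":0.28},{"rz":6.6,"grip":0.28},{"rz":6.6,"grip":0.28},{"rz":6.6,"grip":0.28},{"rz":6.4,"grip":0.28},{"grip":0.28},{"grip":0.28}]' 20
python3 -c "from h import *;where()"
```

```text
t 0.1 local xy [-193.4  530.8] z 230.1 toolx deg 153.4 down -1.0 F [ 0.03 -0.09 -0.27] open 0.999$[0]: bad value
```

```bash
python3 -m creep '[{"x":0,"y":0,"z":0,"rx":0,"ry":0,"rz":6.6,"grip":0.28},{"x":0,"y":0,"z":0,"rx":0,"ry":0,"rz":6.6,"grip":0.28},{"x":0,"y":0,"z":0,"rx":0,"ry":0,"rz":6.6,"grip":0.28},{"x":0,"y":0,"z":0,"rx":0,"ry":0,"rz":6.6,"grip":0.28},{"x":0,"y":0,"z":0,"rx":0,"ry":0,"rz":6.6,"grip":0.28},{"x":0,"y":0,"z":0,"rx":0,"ry":0,"rz":6.6,"grip":0.28},{"x":0,"y":0,"z":0,"rx":0,"ry":0,"rz":6.6,"grip":0.28},{"x":0,"y":0,"z":0,"rx":0,"ry":0,"rz":6.4,"grip":0.28},{"x":0,"y":0,"z":0,"rx":0,"ry":0,"rz":0,"grip":0.28},{"x":0,"y":0,"z":0,"rx":0,"ry":0,"rz":0,"grip":0.28}]' 20
python3 -c "from h import *;where()"
```

```text
time: 0.93
eef_pos: [0.3018, 0.6034, 0.2307]
tcp_rot: [0.636, 0.772, -0.001, 0.0]
contact_force: [-0.5, -0.6, 1.0]
opening: 0.278
finger_force: 0.0
t 0.9333 local xy [-193.2  530.9] z 230.7 toolx deg 101.0 down -1.0 F [-0.47 -0.59  0.99] open 0.278
```

Aligned. Next, translate to local (-2,104) at safe height, in two calls.

```bash
python3 -m creep '[{"x":-36,"y":16,"z":0,"rx":0,"ry":0,"rz":0,"grip":0.28},{"x":-36,"y":16,"z":0,"rx":0,"ry":0,"rz":0,"grip":0.28},{"x":-36,"y":16,"z":0,"rx":0,"ry":0,"rz":0,"grip":0.28},{"x":-36,"y":16,"z":0,"rx":0,"ry":0,"rz":0,"grip":0.28},{"x":-36,"y":16,"z":0,"rx":0,"ry":0,"rz":0,"grip":0.28},{"x":-36,"y":16,"z":0,"rx":0,"ry":0,"rz":0,"grip":0.28},{"x":-36,"y":16,"z":0,"rx":0,"ry":0,"rz":0,"grip":0.28},{"x":-36,"y":16,"z":0,"rx":0,"ry":0,"rz":0,"grip":0.28},{"x":-36,"y":16,"z":0,"rx":0,"ry":0,"rz":0,"grip":0.28},{"x":-36,"y":16,"z":0,"rx":0,"ry":0,"rz":0,"grip":0.28}]'
python3 -m creep '[{"x":-22,"y":10,"z":0,"rx":0,"ry":0,"rz":0,"grip":0.28},{"x":-22,"y":10,"z":0,"rx":0,"ry":0,"rz":0,"grip":0.28},{"x":-23,"y":10,"z":0,"rx":0,"ry":0,"rz":0,"grip":0.28},{"x":0,"y":0,"z":0,"rx":0,"ry":0,"rz":0,"grip":0.28},{"x":0,"y":0,"z":15,"rx":0,"ry":0,"rz":0,"grip":0.28},{"x":0,"y":0,"z":20,"rx":0,"ry":0,"rz":0,"grip":0.28},{"x":0,"y":0,"z":20,"rx":0,"ry":0,"rz":0,"grip":0.28},{"x":0,"y":0,"z":20,"rx":0,"ry":0,"rz":0,"grip":0.28},{"x":0,"y":0,"z":15,"rx":0,"ry":0,"rz":0,"grip":0.28},{"x":0,"y":0,"z":0,"rx":0,"ry":0,"rz":0,"grip":0.28}]'
python3 - <<'E'
from h import *
where()
from plant import optics
w=optics.read_camera('wrist');cv2.imwrite('pics/w1.png',w['color'])
for n,p in(('potT',(-2.2,51.5,109)),('bmark',(2,-96,67)),('deckC',(0,0,66))):
    print(n,proj(w,[*(CTR+RL@(np.array(p[:2])/1000)),p[2]/1000]).round(0))
import pickle;pickle.dump(w,open('w1.pkl','wb'))
E
```

```text
time: 1.77
eef_pos: [0.5274, 0.2784, 0.2313]
tcp_rot: [0.636, 0.772, 0.0, 0.0]
contact_force: [0.1, 0.5, -0.2]
opening: 0.278
finger_force: 0.0
time: 2.6
eef_pos: [0.5657, 0.2198, 0.1368]
tcp_rot: [0.636, 0.771, -0.003, -0.003]
contact_force: [-0.0, -0.5, -0.8]
opening: 0.279
finger_force: 0.0
t 2.6 local xy [ -5.8 104.7] z 136.8 toolx deg 101.0 down -1.0 F [-0.05 -0.47 -0.76] open 0.279
potT [330. 378.]
bmark [333. 505.]
deckC [331. 399.]
```

View pics/w1.png

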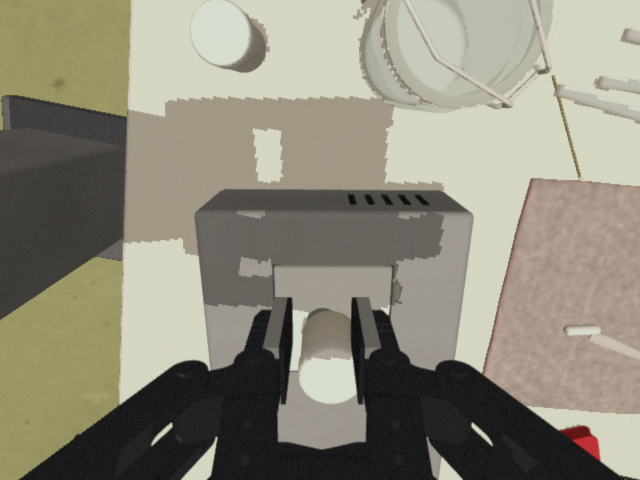

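The wrist view shows the pot lid at (330,376), against a prediction of (330,378). It sits between the fingertips and about 4 mm to the right of centre. The jar is clear. Next: shift 3.5 mm and go down behind the pot.

```bash
python3 -m creep '[{"x":0,"y":1.5,"z":5,"rx":0,"ry":0,"rz":0,"grip":0.28},{"x":0,"y":1,"z":8,"rx":0,"ry":0,"rz":0,"grip":0.28},{"x":0,"y":1,"z":9,"rx":0,"ry":0,"rz":0,"grip":0.28},{"x":0,"y":0,"z":9,"rx":0,"ry":0,"rz":0,"grip":0.28},{"x":0,"y":0,"z":8,"rx":0,"ry":0,"rz":0,"grip":0.28},{"x":0,"y":0,"z":7,"rx":0,"ry":0,"rz":0,"grip":0.28},{"x":0,"y":0,"z":6,"rx":0,"ry":0,"rz":0,"grip":0.28},{"x":0,"y":0,"z":4,"rx":0,"ry":0,"rz":0,"grip":0.28},{"x":0,"y":0,"z":2,"rx":0,"ry":0,"rz":0,"grip":0.28},{"x":0,"y":0,"z":0,"rx":0,"ry":0,"rz":0,"grip":0.28}]'
python3 -c "from h import *;where()"
```

```text
time: 3.48
eef_pos: [0.5719, 0.2206, 0.0827]
tcp_rot: [0.637, 0.771, -0.0, -0.0]
contact_force: [0.4, -0.0, -0.0]
opening: 0.277
finger_force: 0.0
t 3.4833 local xy [  0.4 104.2] z 82.7 toolx deg 100.8 down -1.0 F [ 0.43 -0.04 -0.04] open 0.277
```

```bash
python3 -m creep '[{"x":0,"y":-1,"z":3,"rx":0,"ry":0,"rz":0,"grip":0.28},{"x":0,"y":-1.5,"z":3,"rx":0,"ry":0,"rz":0,"grip":0.28},{"x":0,"y":0,"z":2.5,"rx":0,"ry":0,"rz":0,"grip":0.28},{"x":-3,"y":0,"z":0,"rx":0,"ry":0,"rz":0,"grip":0.28},{"x":-4,"y":0,"z":0,"rx":0,"ry":0,"rz":0,"grip":0.28},{"x":-4,"y":0,"z":0,"rx":0,"ry":0,"rz":0,"grip":0.28},{"x":-4,"y":0,"z":0,"rx":0,"ry":0,"rz":0,"grip":0.28},{"x":-2,"y":0,"z":0,"rx":0,"ry":0,"rz":0,"grip":0.28},{"x":0,"y":0,"z":0,"rx":0,"ry":0,"rz":0,"grip":0.28},{"x":0,"y":0,"z":0,"rx":0,"ry":0,"rz":0,"grip":0.28}]'
python3 -c "from h import *;where()"
```

```text
time: 4.32
eef_pos: [0.5731, 0.2032, 0.0749]
tcp_rot: [0.637, 0.77, 0.0, 0.0]
contact_force: [0.6, 0.6, -0.1]
opening: 0.28
finger_force: 0.0
t 4.3167 local xy [-1.7 87. ] z 74.9 toolx deg 100.8 down -1.0 F [ 0.62  0.63 -0.08] open 0.28
```

```bash
python3 -m creep '[{"x":-3,"y":0,"z":0,"rx":0,"ry":0,"rz":0,"grip":0.28},{"x":-3,"y":0,"z":0,"rx":0,"ry":0,"rz":0,"grip":0.28},{"x":-3,"y":0,"z":0,"rx":0,"ry":0,"rz":0,"grip":0.28},{"x":-3,"y":0,"z":0,"rx":0,"ry":0,"rz":0,"grip":0.28},{"x":-3,"y":0,"z":0,"rx":0,"ry":0,"rz":0,"grip":0.28},{"x":-3,"y":0,"z":0,"rx":0,"ry":0,"rz":0,"grip":0.28},{"x":-3,"y":0,"z":0,"rx":0,"ry":0,"rz":0,"grip":0.28},{"x":-3,"y":0,"z":0,"rx":0,"ry":0,"rz":0,"grip":0.28},{"x":-2,"y":0,"z":0,"rx":0,"ry":0,"rz":0,"grip":0.28},{"x":0,"y":0,"z":0,"rx":0,"ry":0,"rz":0,"grip":0.28}]'
python3 - <<'E'
from h import *
where()
from plant import optics
w=optics.read_camera('side');a,b=np.int32(proj(w,[.58,.13,.09]));cv2.imwrite('pics/s1.png',cv2.resize(w['color'][b-70:b+70,a-80:a+80],None,fx=4,fy=4))
E
```

```text
time: 5.15
eef_pos: [0.5779, 0.1774, 0.0748]
tcp_rot: [0.637, 0.771, -0.0, 0.0]
contact_force: [0.2, 0.3, -0.4]
opening: 0.276
finger_force: 0.0
t 5.15 local xy [-1.8 60.7] z 74.8 toolx deg 100.8 down -1.0 F [ 0.23  0.28 -0.41] open 0.276
```

View pics/s1.png

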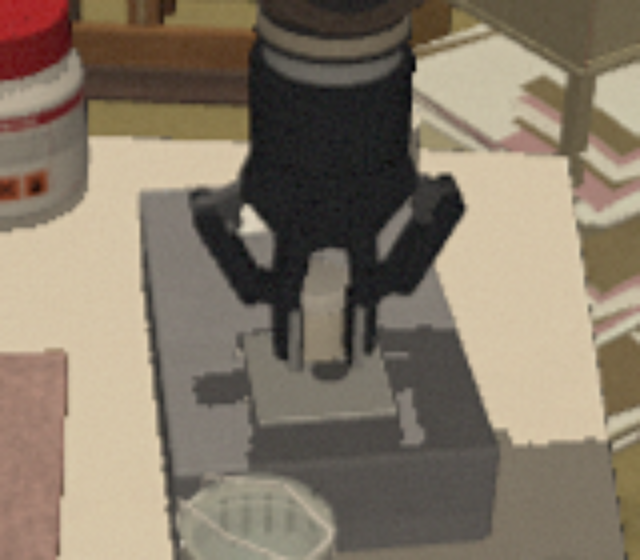

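The pot, seen in the gap at crop (325,300), is upright and nested ahead of the two fingertips. I'll keep pushing.

```bash
python3 -m creep '[{"x":-3,"y":0,"z":0,"rx":0,"ry":0,"rz":0,"grip":0.28},{"x":-3,"y":0,"z":0,"rx":0,"ry":0,"rz":0,"grip":0.28},{"x":-3,"y":0,"z":0,"rx":0,"ry":0,"rz":0,"grip":0.28},{"x":-3,"y":0,"z":0,"rx":0,"ry":0,"rz":0,"grip":0.28},{"x":-3,"y":0,"z":0,"rx":0,"ry":0,"rz":0,"grip":0.28},{"x":-3,"y":0,"z":0,"rx":0,"ry":0,"rz":0,"grip":0.28},{"x":-3,"y":0,"z":0,"rx":0,"ry":0,"rz":0,"grip":0.28},{"x":-3,"y":0,"z":0,"rx":0,"ry":0,"rz":0,"grip":0.28},{"x":-3,"y":0,"z":0,"rx":0,"ry":0,"rz":0,"grip":0.28},{"x":-3,"y":0,"z":0,"rx":0,"ry":0,"rz":0,"grip":0.28}]'
python3 -m creep '[{"x":-3,"y":0,"z":0,"rx":0,"ry":0,"rz":0,"grip":0.28},{"x":-3,"y":0,"z":0,"rx":0,"ry":0,"rz":0,"grip":0.28},{"x":-3,"y":0,"z":0,"rx":0,"ry":0,"rz":0,"grip":0.28},{"x":-3,"y":0,"z":0,"rx":0,"ry":0,"rz":0,"grip":0.28},{"x":-3,"y":0,"z":0,"rx":0,"ry":0,"rz":0,"grip":0.28},{"x":-3,"y":0,"z":0,"rx":0,"ry":0,"rz":0,"grip":0.28},{"x":-3,"y":0,"z":0,"rx":0,"ry":0,"rz":0,"grip":0.28},{"x":-3,"y":0,"z":0,"rx":0,"ry":0,"rz":0,"grip":0.28},{"x":-3,"y":0,"z":0,"rx":0,"ry":0,"rz":0,"grip":0.28},{"x":-2,"y":0,"z":0,"rx":0,"ry":0,"rz":0,"grip":0.28}]'
python3 - <<'E'
from h import *
where()
from plant import optics
for n in('top','side'):
    w=optics.read_camera(n);a,b=np.int32(proj(w,[.58,.10,.09]));cv2.imwrite(f'pics/{n}2.png',cv2.resize(w['color'][b-70:b+70,a-80:a+80],None,fx=4,fy=4))
E
```

```text
time: 6.03
eef_pos: [0.5835, 0.1481, 0.0748]
tcp_rot: [0.637, 0.771, -0.0, -0.0]
contact_force: [0.9, 0.7, 0.9]
opening: 0.279
finger_force: 0.2
time: 6.87
eef_pos: [0.589, 0.1196, 0.0748]
tcp_rot: [0.637, 0.771, -0.0, 0.0]
contact_force: [-0.2, 0.3, -0.2]
opening: 0.281
finger_force: 0.2
t 6.8667 local xy [-1.7  1.9] z 74.8 toolx deg 100.8 down -1.0 F [-0.23  0.33 -0.25] open 0.281
```

View pics/side2.png

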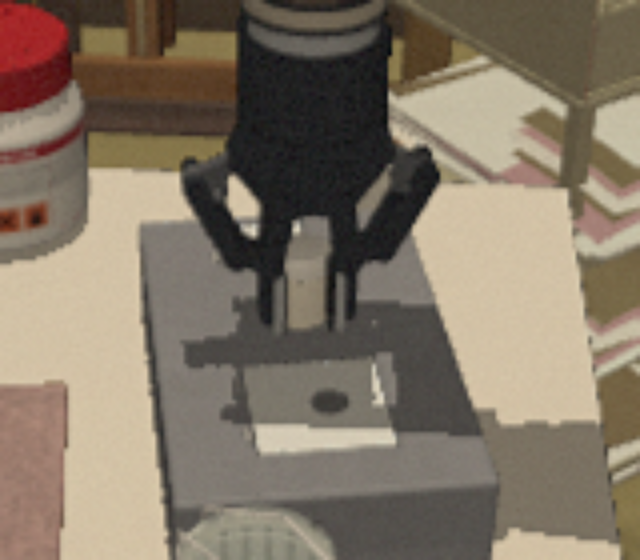

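The pot stands upright on the bare deck, at crop (305,290), and the hatch and its thumb mark (330,400) are free. I'll back off, rise, and then shut the fingers.

```bash
python3 -m creep '[{"x":1,"y":0,"z":0,"rx":0,"ry":0,"rz":0,"grip":0.28},{"x":3,"y":0,"z":0,"rx":0,"ry":0,"rz":0,"grip":0.28},{"x":5,"y":0,"z":0,"rx":0,"ry":0,"rz":0,"grip":0.28},{"x":6,"y":0,"z":0,"rx":0,"ry":0,"rz":0,"grip":0.28},{"x":6,"y":0,"z":0,"rx":0,"ry":0,"rz":0,"grip":0.28},{"x":8,"y":-1,"z":-5,"rx":0,"ry":0,"rz":0,"grip":0.28},{"x":8,"y":-1,"z":-10,"rx":0,"ry":0,"rz":0,"grip":0.2},{"x":8,"y":-1,"z":-10,"rx":0,"ry":0,"rz":0,"grip":0.1},{"x":7,"y":-1,"z":-5,"rx":0,"ry":0,"rz":0,"grip":0},{"x":6,"y":-1,"z":0,"rx":0,"ry":0,"rz":0,"grip":0}]'
python3 -m creep '[{"x":0,"y":0,"z":0,"rx":0,"ry":0,"rz":0,"grip":0},{"x":0,"y":0,"z":0,"rx":0,"ry":0,"rz":0,"grip":0},{"x":0,"y":0,"z":0,"rx":0,"ry":0,"rz":0,"grip":0},{"x":0,"y":0,"z":0,"rx":0,"ry":0,"rz":0,"grip":0},{"x":0,"y":0,"z":0,"rx":0,"ry":0,"rz":0,"grip":0},{"x":0,"y":0,"z":0,"rx":0,"ry":0,"rz":0,"grip":0},{"x":0,"y":0,"z":0,"rx":0,"ry":0,"rz":0,"grip":0},{"x":0,"y":0,"z":0,"rx":0,"ry":0,"rz":0,"grip":0},{"x":0,"y":0,"z":0,"rx":0,"ry":0,"rz":0,"grip":0},{"x":0,"y":0,"z":0,"rx":0,"ry":0,"rz":0,"grip":0}]'
python3 - <<'E'
from h import *
where()
from plant import optics
w=optics.read_camera('side')
for n,p in(('mark',(-7,60,67)),('pot',(-2,-23,87))): print(n,proj(w,[*(CTR+RL@(np.array(p[:2])/1000)),p[2]/1000]).round(1))
a,b=np.int32(proj(w,[.58,.13,.09]));print(a-80,b-70);cv2.imwrite('pics/s3.png',cv2.resize(w['color'][b-70:b+70,a-80:a+80],None,fx=4,fy=4))
E
```

```text
time: 7.8
eef_pos: [0.5743, 0.1773, 0.1077]
tcp_rot: [0.637, 0.771, 0.002, 0.002]
contact_force: [-0.6, 0.2, 0.8]
opening: 0.0
finger_force: 0.0
time: 8.63
eef_pos: [0.5731, 0.176, 0.1048]
tcp_rot: [0.637, 0.771, 0.0, -0.0]
contact_force: [0.5, -0.4, -0.5]
opening: -0.002
finger_force: 0.0
t 8.6333 local xy [-6.7 60.2] z 104.8 toolx deg 100.8 down -1.0 F [ 0.46 -0.41 -0.48] open -0.002
mark [334.7 252.2]
pot [326.9 221.9]
252 160
```

View pics/s3.png

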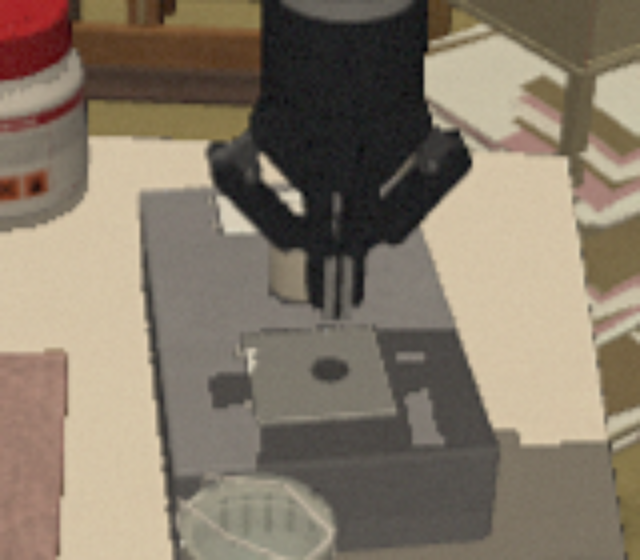

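The mark is at crop (330,369), i.e. (334.5,252.2), and the prediction was (334.7,252.2). The shut tips are right over it, and the pot stands clear behind them. I'll go down to z≈71 and then press slowly.

```bash
python3 -m creep '[{"x":0,"y":0,"z":4,"rx":0,"ry":0,"rz":0,"grip":0},{"x":0,"y":0,"z":6,"rx":0,"ry":0,"rz":0,"grip":0},{"x":0,"y":0,"z":6,"rx":0,"ry":0,"rz":0,"grip":0},{"x":0,"y":0,"z":6,"rx":0,"ry":0,"rz":0,"grip":0},{"x":0,"y":0,"z":5,"rx":0,"ry":0,"rz":0,"grip":0},{"x":0,"y":0,"z":3,"rx":0,"ry":0,"rz":0,"grip":0},{"x":0,"y":0,"z":2,"rx":0,"ry":0,"rz":0,"grip":0},{"x":0,"y":0,"z":1,"rx":0,"ry":0,"rz":0,"grip":0},{"x":0,"y":0,"z":0,"rx":0,"ry":0,"rz":0,"grip":0},{"x":0,"y":0,"z":0,"rx":0,"ry":0,"rz":0,"grip":0}]'
python3 -c "from h import *;where()"
```

```text
time: 9.52
eef_pos: [0.5733, 0.176, 0.0721]
tcp_rot: [0.637, 0.771, 0.0, 0.0]
contact_force: [-1.4, 1.2, 0.7]
opening: -0.001
finger_force: 0.0
t 9.5167 local xy [-6.5 60.2] z 72.1 toolx deg 100.8 down -1.0 F [-1.43  1.19  0.71] open -0.001
```

```bash
python3 -m creep '[{"x":0,"y":0,"z":1,"rx":0,"ry":0,"rz":0,"grip":0},{"x":0,"y":0,"z":1,"rx":0,"ry":0,"rz":0,"grip":0},{"x":0,"y":0,"z":1,"rx":0,"ry":0,"rz":0,"grip":0},{"x":0,"y":0,"z":1,"rx":0,"ry":0,"rz":0,"grip":0},{"x":0,"y":0,"z":0.8,"rx":0,"ry":0,"rz":0,"grip":0},{"x":0,"y":0,"z":0.7,"rx":0,"ry":0,"rz":0,"grip":0},{"x":0,"y":0,"z":0.6,"rx":0,"ry":0,"rz":0,"grip":0},{"x":0,"y":0,"z":0.4,"rx":0,"ry":0,"rz":0,"grip":0},{"x":0,"y":0,"z":0,"rx":0,"ry":0,"rz":0,"grip":0},{"x":0,"y":0,"z":0,"rx":0,"ry":0,"rz":0,"grip":0}]'
python3 -c "from h import *;where()"
```

```text
time: 10.35
eef_pos: [0.5731, 0.176, 0.0656]
tcp_rot: [0.637, 0.771, 0.0, 0.0]
contact_force: [-1.8, -0.1, 3.6]
opening: 0.001
finger_force: 1.8
t 10.35 local xy [-6.7 60.2] z 65.6 toolx deg 100.8 down -1.0 F [-1.84 -0.11  3.6 ] open 0.001
```

Contact at about 3 N. Continuing down toward the stop (z≈63).

```bash
python3 -m creep '[{"x":0,"y":0,"z":0.4,"rx":0,"ry":0,"rz":0,"grip":0},{"x":0,"y":0,"z":0.4,"rx":0,"ry":0,"rz":0,"grip":0},{"x":0,"y":0,"z":0.4,"rx":0,"ry":0,"rz":0,"grip":0},{"x":0,"y":0,"z":0.4,"rx":0,"ry":0,"rz":0,"grip":0},{"x":0,"y":0,"z":0.4,"rx":0,"ry":0,"rz":0,"grip":0},{"x":0,"y":0,"z":0.4,"rx":0,"ry":0,"rz":0,"grip":0},{"x":0,"y":0,"z":0.2,"rx":0,"ry":0,"rz":0,"grip":0},{"x":0,"y":0,"z":0,"rx":0,"ry":0,"rz":0,"grip":0},{"x":0,"y":0,"z":0,"rx":0,"ry":0,"rz":0,"grip":0},{"x":0,"y":0,"z":0,"rx":0,"ry":0,"rz":0,"grip":0}]'
python3 -c "from h import *;where()"
```

```text
time: 11.18
eef_pos: [0.5733, 0.1761, 0.0632]
tcp_rot: [0.637, 0.771, 0.0, 0.0]
contact_force: [-2.2, -0.4, 5.4]
opening: 0.002
finger_force: 2.9
t 11.1833 local xy [-6.5 60.2] z 63.2 toolx deg 100.8 down -1.0 F [-2.23 -0.44  5.4 ] open 0.002
```

```bash
python3 -m creep '[{"x":0,"y":0,"z":0.2,"rx":0,"ry":0,"rz":0,"grip":0},{"x":0,"y":0,"z":0.2,"rx":0,"ry":0,"rz":0,"grip":0},{"x":0,"y":0,"z":0.2,"rx":0,"ry":0,"rz":0,"grip":0},{"x":0,"y":0,"z":0.2,"rx":0,"ry":0,"rz":0,"grip":0},{"x":0,"y":0,"z":0,"rx":0,"ry":0,"rz":0,"grip":0},{"x":0,"y":0,"z":0,"rx":0,"ry":0,"rz":0,"grip":0},{"x":0,"y":0,"z":0,"rx":0,"ry":0,"rz":0,"grip":0},{"x":0,"y":0,"z":0,"rx":0,"ry":0,"rz":0,"grip":0},{"x":0,"y":0,"z":0,"rx":0,"ry":0,"rz":0,"grip":0},{"x":0,"y":0,"z":0,"rx":0,"ry":0,"rz":0,"grip":0}]'
python3 -c "from h import *;where()"
```

```text
time: 12.02
eef_pos: [0.5734, 0.1761, 0.0631]
tcp_rot: [0.637, 0.771, 0.0, 0.0]
contact_force: [-3.6, -0.5, 8.4]
opening: -0.003
finger_force: 4.5
t 12.0167 local xy [-6.5 60.2] z 63.1 toolx deg 100.8 down -1.0 F [-3.62 -0.54  8.44] open -0.003
```

It's at the stop: z no longer changes while the force rises to 8 N. Releasing straight up, quickly.

```bash
python3 -m creep '[{"x":0,"y":0,"z":-12,"rx":0,"ry":0,"rz":0,"grip":0},{"x":0,"y":0,"z":-25,"rx":0,"ry":0,"rz":0,"grip":0},{"x":0,"y":0,"z":-30,"rx":0,"ry":0,"rz":0,"grip":0},{"x":0,"y":0,"z":-30,"rx":0,"ry":0,"rz":0,"grip":0},{"x":0,"y":0,"z":-30,"rx":0,"ry":0,"rz":0,"grip":0},{"x":0,"y":0,"z":-30,"rx":0,"ry":0,"rz":0,"grip":0},{"x":0,"y":0,"z":-15,"rx":0,"ry":0,"rz":0,"grip":0},{"x":0,"y":0,"z":0,"rx":0,"ry":0,"rz":0,"grip":0},{"x":0,"y":0,"z":0,"rx":0,"ry":0,"rz":0,"grip":0},{"x":0,"y":0,"z":0,"rx":0,"ry":0,"rz":0,"grip":0}]'
python3 -m creep '[{"x":25,"y":-10,"z":0,"rx":0,"ry":0,"rz":0,"grip":0},{"x":25,"y":-10,"z":0,"rx":0,"ry":0,"rz":0,"grip":0},{"x":25,"y":-10,"z":0,"rx":0,"ry":0,"rz":0,"grip":0},{"x":25,"y":-10,"z":0,"rx":0,"ry":0,"rz":0,"grip":0},{"x":25,"y":-10,"z":0,"rx":0,"ry":0,"rz":0,"grip":0},{"x":25,"y":-10,"z":0,"rx":0,"ry":0,"rz":0,"grip":0},{"x":0,"y":0,"z":0,"rx":0,"ry":0,"rz":0,"grip":0},{"x":0,"y":0,"z":0,"rx":0,"ry":0,"rz":0,"grip":0},{"x":0,"y":0,"z":0,"rx":0,"ry":0,"rz":0,"grip":0},{"x":0,"y":0,"z":0,"rx":0,"ry":0,"rz":0,"grip":0}]'
python3 -m creep '[{"x":0,"y":0,"z":0,"rx":0,"ry":0,"rz":0,"grip":0},{"x":0,"y":0,"z":0,"rx":0,"ry":0,"rz":0,"grip":0},{"x":0,"y":0,"z":0,"rx":0,"ry":0,"rz":0,"grip":0},{"x":0,"y":0,"z":0,"rx":0,"ry":0,"rz":0,"grip":0},{"x":0,"y":0,"z":0,"rx":0,"ry":0,"rz":0,"grip":0},{"x":0,"y":0,"z":0,"rx":0,"ry":0,"rz":0,"grip":0},{"x":0,"y":0,"z":0,"rx":0,"ry":0,"rz":0,"grip":0},{"x":0,"y":0,"z":0,"rx":0,"ry":0,"rz":0,"grip":0},{"x":0,"y":0,"z":0,"rx":0,"ry":0,"rz":0,"grip":0},{"x":0,"y":0,"z":0,"rx":0,"ry":0,"rz":0,"grip":0}]'
python3 - <<'E'
from h import *
where()
from plant import optics
o=[]
for n in('top','side'):
    w=optics.read_camera(n);a,b=np.int32(proj(w,[.59,.12,.08]));o.append(cv2.resize(w['color'][b-80:b+80,a-105:a+105],(798//2*1,304)))
cv2.imwrite('pics/end.png',np.hstack(o))
E
```

```text
time: 12.85
eef_pos: [0.5721, 0.1759, 0.2318]
tcp_rot: [0.637, 0.771, -0.001, -0.001]
contact_force: [-0.4, -0.3, -0.8]
opening: 0.003
finger_force: 0.0
time: 13.68
eef_pos: [0.4861, 0.3111, 0.2327]
tcp_rot: [0.638, 0.77, -0.001, -0.0]
contact_force: [0.3, 0.4, 0.0]
opening: 0.004
finger_force: 0.0
time: 14.52
eef_pos: [0.4859, 0.3121, 0.234]
tcp_rot: [0.637, 0.771, 0.0, 0.0]
contact_force: [0.5, 0.1, -0.8]
opening: 0.003
finger_force: 0.0
t 14.5167 local xy [-66.8 210.3] z 234.0 toolx deg 100.8 down -1.0 F [ 0.51  0.07 -0.77] open 0.003
```

View pics/end.png

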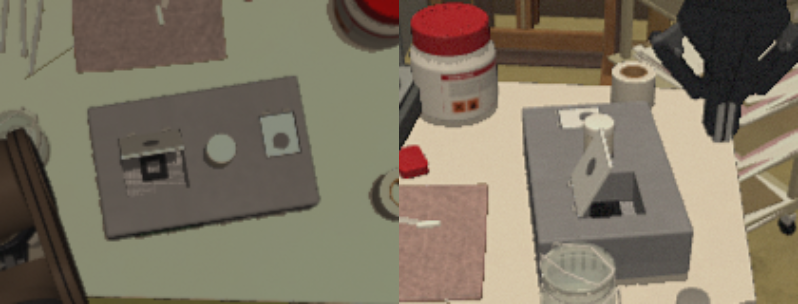

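Both views show the sample hatch open (left crop (152,155), right (595,175)), the pot upright on the deck between the hatches at (220,150), and the battery hatch shut at (280,135). I'll wait one more second to confirm it stays open, then hand in.

```bash
python3 -m creep '[{"x":0,"y":0,"z":0,"rx":0,"ry":0,"rz":0,"grip":0},{"x":0,"y":0,"z":0,"rx":0,"ry":0,"rz":0,"grip":0},{"x":0,"y":0,"z":0,"rx":0,"ry":0,"rz":0,"grip":0},{"x":0,"y":0,"z":0,"rx":0,"ry":0,"rz":0,"grip":0},{"x":0,"y":0,"z":0,"rx":0,"ry":0,"rz":0,"grip":0},{"x":0,"y":0,"z":0,"rx":0,"ry":0,"rz":0,"grip":0},{"x":0,"y":0,"z":0,"rx":0,"ry":0,"rz":0,"grip":0},{"x":0,"y":0,"z":0,"rx":0,"ry":0,"rz":0,"grip":0},{"x":0,"y":0,"z":0,"rx":0,"ry":0,"rz":0,"grip":0},{"x":0,"y":0,"z":0,"rx":0,"ry":0,"rz":0,"grip":0}]'
python3 - <<'E'
from h import *
from plant import optics,sign_off
w=optics.read_camera('side');a,b=np.int32(proj(w,[.59,.12,.08]))
n=cv2.resize(w['color'][b-80:b+80,a-105:a+105],(399,304));o=cv2.imread('pics/end.png')[:,399:]
f=(cv2.absdiff(n,o).max(2)[90:280,100:300]>40).mean();print('changed',f)
if f<.01: print(sign_off())
E
```

```text
time: 15.45
eef_pos: [0.486, 0.3121, 0.2339]
tcp_rot: [0.637, 0.771, 0.0, 0.0]
contact_force: [-0.1, -1.0, 0.2]
opening: 0.003
finger_force: 0.0
changed 0.0
the job is handed in; nothing more can be done
None
```

Job handed in at about 15.5 s: the pot stands on the bare deck between the hatches, the sample hatch was pressed once to its stop (about 8 N) and is staying open, and the battery hatch is shut with nothing else touched.

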